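# Open the filter canister's push-and-twist cap

### The job

The water filter is due for a change: open the aluminium canister by pushing its blue cap down against the spring until it is felt to bottom softly, twisting it anticlockwise free of its catch (the bar goes from the red dots to the green ones) and lifting it off. Never force it: no more than about 15 N between cap and canister. Then stand the cap upright, skirt down and wholly on the round cork coaster, without dropping it, and leave the other things on the counter where they are.

Things in the scene. Friction and masses are not known exactly. Their poses are not given: they have to be found in the camera images.
- canister: Aluminium water-filter canister, blue band, 84 mm wide, on a dark steel foot (120 x 120 x 10 mm) bolted down. Origin: centre of the foot's underside, on the cap's axis; z up. Its x axis is the direction of the cap's bar when locked (red dots on the shoulder); green dots 60 degrees anticlockwise from above: the bar's direction when free. Neck 52 mm wide, its open rim 104.5 mm up.
- neck (a point): Centre of the neck's rim. A spring holds the cap up with 7 N (+0.1 N per mm). It turns anticlockwise only when pressed below the catch: 2.5 to 15 mm down, unlike on every canister, not visible. 0.8 mm deeper a stiff cushion (10 N per mm) is felt as a sudden rise of force: pressing to 11 to 13 N in all is always deep enough. Over 17 N between cap and canister, pressing or twisting, damages it.
- cap: Loose blue bayonet cap, about 120 g, grey stripe, locked on the canister at the start. Origin: centre of the lower rim of its round skirt (65 mm wide; skirt and top 41 mm high), 90 mm above the canister's origin when locked; z up, x along the bar. A stem inside, ending 4 mm above the rim, has two lugs that the catch holds. Side play 3 mm. Set down, it stands on its skirt.
- bar (a point): Middle of the flat grip bar on top of the cap, 55 mm above the cap's origin. The bar runs along x: 46 mm long, 14 mm thick (y), 28 mm high (41 to 69 mm above the cap's origin). Turned while pressed, the cap is free from 45 degrees on, best at 60; end stop at 76. Eased off there it springs up by up to 6 mm, then lifts straight off; raised 40 mm it is well clear of the neck.
- coaster: Round cork coaster, 130 mm wide and 6 mm thick, fixed to the counter. Origin: centre of its underside; top 6 mm above.
- pitcher: Bystander: small steel milk pitcher, 67 x 94 x 92 mm. Origin: centre of the underside.
- cup: Bystander: green espresso cup with a handle, 65 x 91 x 52 mm. Origin: centre of the underside.
- tamper: Bystander: steel tamper with a dark wooden handle, 59 mm wide, 94 mm high. Origin: centre of the underside.
- jar: Bystander: spice jar with a yellow lid, 42 mm wide, 96 mm high. Origin: centre of the underside.
- pad: Bystander: black-covered order pad, 130 x 95 x 16 mm, lying flat. Origin: centre of the underside.
- stamp: Bystander: wooden hand stamp, 30 x 42 x 52 mm. Origin: centre of the underside.
Mind the look-alikes: they are no part of the job. There is more than one size of the cap; the one meant has the size given above.

How it is judged:
By the outcome, as a careful person would: the job done as asked, in the order asked, and still so for the second after the job is handed in, with the robot touching nothing.
It also fails if it takes over 72 s, if anything falls off the work surface, if the arm or the gripper's body presses on something with over 40 N, if the wrist force passes 120 N, or if a joint passes its speed limit or range.

### The arm

A 6-joint arm with a two-finger parallel gripper is mounted at the origin on a cart in front of the work surface, level with it; the furniture and walls round the work are solid. World frame = base frame: x ahead of the robot, y to its left, z up, the work surface at z = 0. Lengths are in m, angles in rad, forces in N, time in s.
With the tool pointing down it reaches from about 0.375 to 0.925 m from the base axis. Payload 5.7 kg.
Tool frame: the origin (TCP) lies at the very end of the fingers, on their centre line; the grasp point (between the pads) lies 19 mm behind it; z points along the fingers, y is the direction in which the jaws open and shut (so a half turn about z gives the same grasp; the last joint's range is limited). The gripper opens to 85 mm and grips with 20 to 120 N. Pads are 22 mm wide; open, the fingers measure 114 mm over their backs; the gripper's body (76 mm by 85 mm) begins 54 mm behind the grasp point. The pads swing forward as they close: fully open they stand 13 mm farther back than shut.
Start: joints at [-0.115, 0.359, 1.51, -0, 1.272, -0.115], TCP at [0.6, -0, 0.231] pointing down, gripper open.
Joint ranges: [-2.97, 2.97], [-1.01, 2.36], [0.21, 2.38], [-0.96, 4.11], [0.2, 2.71], [-2.98, 2.98]. Speed limits (rad/s): [2.39, 2.39, 3.14, 3.14, 3.14, 3.14].

### API

Orientations are given as a unit quaternion [w, x, y, z].
In Python, from rig import r gives the robot as it stands. The module is installed in compiled form; this text tells all that it offers.
- The arm moves only by the shell command python3 -m handwheel 'ROWS' [FORCE]. ROWS is JSON, a list that holds one entry, the list of rows, each a list of 7 numbers: the shift along the tool's x, y, z in m, then the turn, a rotation vector about the tool's x, y, z in rad, then the closure in counts, from 0 (fully open) to 255 (shut). A call has exactly 10 rows; each row shifts and turns the commanded pose from where the row before left it, along the tool's axes as they then stand; what a row does not reach is not made up. A row lasts 1/8 s, in which the tool goes at most 62.5 mm and 10.7 degrees, less where a joint would pass 70% of its speed; a pose out of reach is approached as far as the arm can. A call with a gripper value outside its range is refused whole. The fingers move at their own pace and stop on an object; FORCE is the grip in N (left out, the last holds). Time passes only in rows, so rows that do not move let the fingers close, or fill a call up. It gives the time, the measured TCP pose, the force and the opening at its end, in the units of the state.
- r.observe(): the state, without advancing time (a new reading comes with each control period).
- r.read_camera(name): name is "scene" or "side" or "wrist"; returns the picture (400x640x3 uint8, red, green, blue); there is no depth.
- r.get_calibration(name): a dict with "intrinsics" (3x3 intrinsics, pixels), "camera_from_world" (4x4, takes a point from world to camera coordinates). Camera axes: x right, y down, z forward; pixel columns grow to the right and rows downward; lengths in m; the calibration is good to about 2 mm. A picture is of the moment at which its call begins: read the wrist's pose just before it. get_calibration takes no time and is no camera call; for the wrist camera it gives the pose at the moment of the call.
- r.hand_in(): hands the job in, once; it reports no verdict.
Trained networks look in the newest picture that a camera, given by its name, has taken for a name from the list of things; names that differ only in an ending like _2 or _b are one class to them, and where a whole thing is asked for, a point or a joint stands for the part that bears it (a point fixed in the world has none). Each returns a list of dicts, best first, with "conf" (0 to 1); they miss things now and then, are a little off and sometimes report something else, mostly with a low value. They report only what shows in the picture. A call takes as long as a camera call. They do not tell look-alikes from the thing itself.
- r.recognise(camera, name): "pixel" ([row, column] in pixels, amid what is visible of it).
- r.outline_of(camera, name): "pixels" (400x640 bool, what is visible of it) and "pixel" ([row, column] in pixels, amid what is visible of it).
The state is a dict: "time_s": time; "joint_pos": joint angles; "dq": joint speeds; "joint_efforts": joint torques, N m; "tool_pos": TCP position; "tcp_rot": TCP orientation; "contact_force": force on the tool from outside, world axes, zero at the start; "ft_torque": the same for the moment, N m; "finger_gap": finger opening in m.
Only numpy, scipy, OpenCV 4.12 (cv2) and the standard library are available. Lean on these libraries where they do the work, as an engineer would, in place of code of your own. Each camera call takes 0.05 s, during which the arm holds its last target. There are 200 camera calls.

## Working session

There is one attempt and no reset: what is moved stays moved. The work goes in short steps, Python scripts to look and compute and a shell command to move; the robot and the scene stay as the last step left them, time stands still between calls to the robot, and variables do not carry over. Pictures are saved under pics/ and viewed, about 8 in all and at most 12, crops included, and the job is handed in when it is done.

```bash
mkdir -p pics; cat > h.py <<'E'
from rig import r
import numpy as np, cv2
def cal(c):
    k=r.get_calibration(c); return np.array(k["intrinsics"]),np.array(k["camera_from_world"])
def ray(c,px):
    K,T=cal(c); d=np.linalg.inv(K)@[px[1],px[0],1]; R=T[:3,:3]; return -R.T@T[:3,3],R.T@d
def onz(c,px,z):
    o,d=ray(c,px); return o+d*(z-o[2])/d[2]
def proj(c,p):
    K,T=cal(c); q=K@(T[:3,:3]@np.array(p)+T[:3,3]); return q[1]/q[2],q[0]/q[2]
def save(c,n,crop=None,s=1):
    im=r.read_camera(c); 
    if crop: a,b,e,f=crop; im=im[a:b,e:f]
    cv2.imwrite("pics/"+n,cv2.resize(im[:,:,::-1],None,fx=s,fy=s,interpolation=cv2.INTER_CUBIC))
E
python3 - <<'E'
from h import *
a=r.read_camera("scene");b=r.read_camera("side")
cv2.imwrite("pics/a.png",cv2.resize(np.vstack([a,b])[:,:,::-1],(480,600),interpolation=cv2.INTER_AREA))
cv2.imwrite("pics/sc.png",a[:,:,::-1]);cv2.imwrite("pics/sd.png",b[:,:,::-1])
for c in("scene","side"):
  for n in("canister","cap","coaster"):
    for d in r.recognise(c,n)[:4]: print(c,n,np.round(d["pixel"]),round(d["conf"],2),np.round(onz(c,d["pixel"],{"canister":.05,"cap":.12,"coaster":.006}[n]),3))
E
```

```text
scene canister [293. 352.] 0.92 [ 0.474 -0.237  0.05 ]
scene cap [343. 380.] 0.74 [ 0.399 -0.424  0.12 ]
scene cap [257. 358.] 0.6 [ 0.499 -0.215  0.12 ]
scene coaster [227. 277.] 0.59 [0.468 0.166 0.006]
side canister [282. 274.] 0.74 [ 0.512 -0.23   0.05 ]
side cap [320. 250.] 0.61 [ 0.504 -0.398  0.12 ]
side coaster [195. 294.] 0.95 [0.473 0.177 0.006]
```

View pics/sc.png

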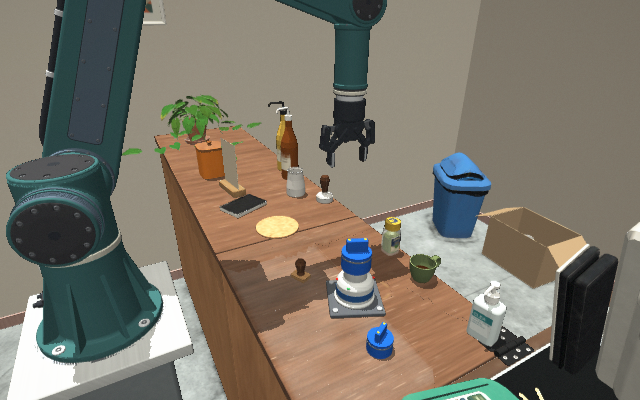

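View pics/sd.png

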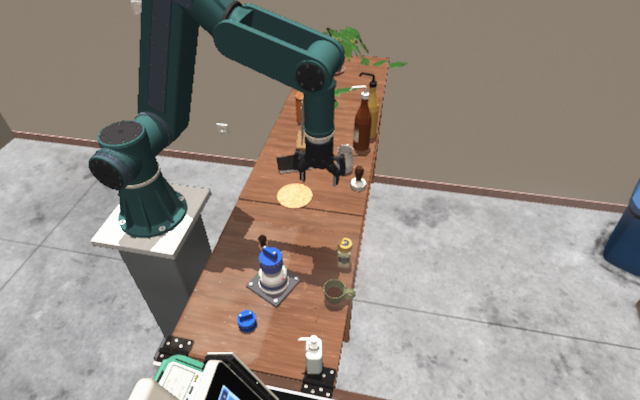

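Scene: the locked cap sits on the canister at (257,358), side (260,271). The look-alike is a smaller loose cap on the counter at (343,380), side (320,248). The coaster is at (227,277), side (195,294). I choose the cap on the canister.

```bash
python3 - <<'E'
from h import *
print({k:np.round(v,3) for k,v in r.observe().items()})
def tri(p,q):
    A=[];b=[]
    for c,x in(("scene",p),("side",q)):
        o,d=ray(c,x);d/=np.linalg.norm(d);M=np.eye(3)-np.outer(d,d);A.append(M);b.append(M@o)
    return np.linalg.solve(sum(A),sum(b))
print("bar",tri((245,357),(254,270)), onz("scene",(245,357),.15),onz("side",(254,270),.15))
K,T=cal("wrist"); print(K,np.round(T,3), "cam", np.round(-T[:3,:3].T@T[:3,3],3))
for c in("scene","side"):
  for n in("coaster","pitcher","cup","tamper","jar","pad","stamp"):
    r_=r.outline_of(c,n)
    for d in r_[:1]: print(c,n,np.round(d["pixel"]),round(d["conf"],2),np.round(onz(c,np.argwhere(d["pixels"]).mean(0),{"coaster":.006,"pad":.016,"jar":.048,"pitcher":.046,"tamper":.04}.get(n,.025)),3))
a=cv2.imread("pics/sc.png")[225:325,310:410];b=cv2.imread("pics/sd.png")[235:335,225:325]
cv2.imwrite("pics/b.png",cv2.resize(np.hstack([a,b]),None,fx=4,fy=4,interpolation=cv2.INTER_CUBIC))
E
```

```text
{'time_s': np.float64(0.4), 'joint_pos': array([-0.115,  0.359,  1.511,  0.   ,  1.272, -0.115]), 'dq': array([-0.   , -0.001, -0.002,  0.002,  0.001,  0.001]), 'joint_efforts': array([-0.0000e+00, -5.2701e+01, -2.7862e+01, -0.0000e+00,  6.0000e-03,
       -0.0000e+00]), 'tool_pos': array([0.6  , 0.   , 0.231]), 'tcp_rot': array([-0.   ,  0.707,  0.707, -0.   ]), 'contact_force': array([-0.052,  0.7  , -0.199]), 'ft_torque': array([ 0.027,  0.014, -0.007]), 'finger_gap': np.float64(0.085)}
bar [ 0.5020888  -0.20389453  0.14258614] [ 0.4956368  -0.21205345  0.15      ] [ 0.5047476  -0.21039133  0.15      ]
[[323.48789356   0.         320.76164415]
 [  0.         323.48789356 201.97340457]
 [  0.           0.           1.        ]] [[ 1.    -0.     0.    -0.601]
 [-0.    -0.951  0.31  -0.04 ]
 [ 0.    -0.31  -0.951  0.38 ]
 [ 0.     0.     0.     1.   ]] cam [0.601 0.08  0.374]
scene coaster [228. 275.] 0.58 [0.468 0.165 0.006]
scene pitcher [181. 294.] 0.94 [0.621 0.363 0.046]
scene cup [267. 423.] 0.91 [ 0.697 -0.213  0.025]
scene tamper [194. 324.] 0.74 [0.681 0.26  0.04 ]
scene jar [236. 393.] 0.89 [ 0.692 -0.089  0.048]
scene pad [206. 240.] 0.85 [0.416 0.333 0.016]
scene stamp [273. 300.] 0.66 [ 0.425 -0.085  0.025]
side coaster [193. 293.] 0.63 [0.474 0.176 0.006]
side pitcher [154. 347.] 0.51 [0.632 0.389 0.046]
side cup [291. 335.] 0.68 [ 0.695 -0.208  0.025]
side tamper [178. 359.] 0.72 [0.694 0.269 0.04 ]
side jar [284. 276.] 0.69 [ 0.516 -0.239  0.048]
side pad [161. 281.] 0.81 [0.397 0.341 0.016]
side stamp [240. 261.] 0.46 [ 0.428 -0.072  0.025]
```

View pics/b.png

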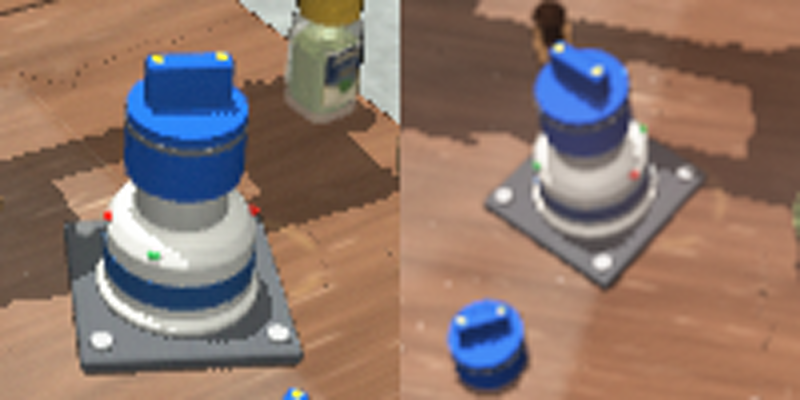

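```bash
python3 - <<'E'
from h import *
for c,a,b in(("scene",(239.7,349.2),(239.2,365.3)),("side",(247,264.5),(252.75,274.3))):
    p,q=onz(c,a,.159),onz(c,b,.159); print(c,p,q,(p+q)/2,np.linalg.norm(p-q),np.degrees(np.arctan2(*(q-p)[[1,0]])))
E
```

```text
scene [ 0.48439348 -0.19890464  0.159     ] [ 0.51513925 -0.21313613  0.159     ] [ 0.49976637 -0.20602038  0.159     ] 0.033879754930927125 -24.838312597447224
side [ 0.48587028 -0.19659162  0.159     ] [ 0.51777505 -0.21072468  0.159     ] [ 0.50182267 -0.20365815  0.159     ] 0.03489495104092208 -23.892199341422323
```

Bar centre is about (0.501, −0.205) and it points at −24.4°. I'll hover above it with the jaws at −114.4°, which leaves joint 6 enough range for the twist.

```bash
python3 -m handwheel '[[[-0.041,-0.0198,0,0,0,0,0],[-0.041,-0.0198,0,0,0,0,0],[-0.041,-0.0198,0,0,0,0,0],[-0.041,-0.0198,0,0,0,0,0],[-0.041,-0.0198,0,0,0,0,0],[0,0,0,0,0,0.18,0],[0,0,0,0,0,0.18,0],[0,0,0,0,0,0.18,0],[0,0,0,0,0,0.18,0],[0,0,0,0,0,0.18,0]]]' 80 && python3 -m handwheel '[[[0,0,0,0,0,0.183,0],[0,0,0,0,0,0.183,0],[0,0,0,0,0,0.183,0],[0,0,0,0,0,0.183,0],[0,0,0,0,0,0.183,0],[0,0,0,0,0,0.183,0],[0,0,0,0,0,0,120],[0,0,0,0,0,0,120],[0,0,0,0,0,0,120],[0,0,0,0,0,0,120]]]'
python3 - <<'E'
from h import *
o=r.observe(); print({k:np.round(o[k],3) for k in("joint_pos","tool_pos","tcp_rot","contact_force","finger_gap")})
im=r.read_camera("wrist"); cv2.imwrite("pics/w1.png",im[:,:,::-1])
y=(im[:,:,0]>150)&(im[:,:,1]>130)&(im[:,:,2]<110)
n,l,s,c=cv2.connectedComponentsWithStats(y.astype(np.uint8))
for i in range(1,n):
    if s[i,4]>8: print(s[i],c[i],np.round(onz("wrist",c[i][::-1],.159),4))
E
```

```text
time_s: 2.35
tool_pos: [0.501, -0.2051, 0.2313]
tcp_rot: [0.0, 0.945, 0.326, -0.0]
contact_force: [1.2, -0.0, -0.7]
finger_gap: 0.0851
time_s: 3.6
tool_pos: [0.501, -0.205, 0.2313]
tcp_rot: [0.0, 0.977, -0.211, -0.0]
contact_force: [-0.5, -0.3, -0.3]
finger_gap: 0.0451
{'joint_pos': array([-0.516,  0.275,  1.637, -0.   ,  1.23 ,  1.481]), 'tool_pos': array([ 0.501, -0.205,  0.231]), 'tcp_rot': array([ 0.   ,  0.977, -0.211, -0.   ]), 'contact_force': array([-0.485, -0.296, -0.286]), 'finger_gap': np.float64(0.045)}
[ 158    0  148  178 6633] [237.93607719  74.11684004] [ 0.6079 -0.1963  0.159 ]
[206   0   9  11  33] [210.           4.87878788] [ 0.6477 -0.1998  0.159 ]
[320   0  12  24  95] [325.30526316  10.6       ] [ 0.6171 -0.2597  0.159 ]
[330   0  34  46 590] [345.59661017  19.19661017] [ 0.6081 -0.2688  0.159 ]
[354   0  27  37 370] [367.43513514  15.73513514] [ 0.6045 -0.2812  0.159 ]
[370   0   5   9  13] [372.46153846   4.07692308] [ 0.6088 -0.2861  0.159 ]
[378   0  32  41 553] [394.68896926  21.47197107] [ 0.595  -0.2947  0.159 ]
[400   0  30  42 662] [416.13293051  20.70
[... 4052 characters left out ...]
06730769] [0.5584 0.0303 0.159 ]
[   0  288  131   97 1759] [ 71.96077317 344.21318931] [0.4837 0.0271 0.159 ]
[439 294   5   2   9] [441.         294.55555556] [ 0.4043 -0.2618  0.159 ]
[136 305  15  15  57] [143.15789474 311.63157895] [ 0.4861 -0.0438  0.159 ]
[   0  314   67   80 1022] [ 25.44031311 349.86007828] [0.4949 0.0655 0.159 ]
[138 317   6   7  10] [140.7 320.3] [ 0.4801 -0.0374  0.159 ]
[ 29 333  15  16  45] [ 36.2        341.26666667] [0.4981 0.0517 0.159 ]
[201 368  11  16  88] [206.15909091 375.51136364] [ 0.4102 -0.056   0.159 ]
[189 381  12   9  37] [194.13513514 385.2972973 ] [ 0.4052 -0.0411  0.159 ]
[ 30 385  23  15 147] [ 42.31292517 393.57823129] [0.4516 0.0837 0.159 ]
```

View pics/w1.png

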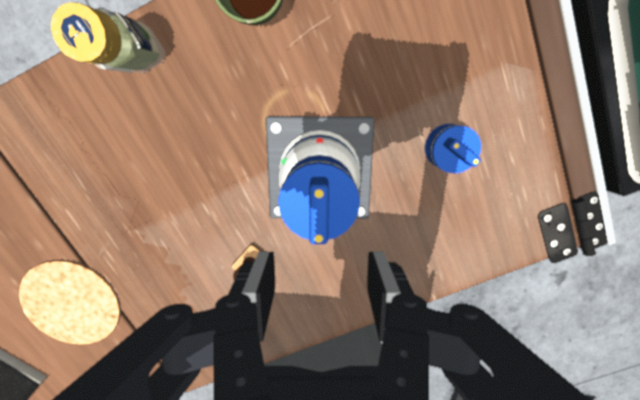

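The wrist view shows the cap on the neck at (200,319), its yellow bar dots at (193,318) and (238,318), and the red dot in line at (140,320). The small look-alike is at (150,455) and the coaster at (302,70). The wrist estimate is bar centre (0.502, −0.203) at −24.5°, which agrees with the fixed cameras. I'll shift 1.5 mm along tool −y, descend and close.

```bash
python3 -m handwheel '[[[0,-0.0015,0.02,0,0,0,120],[0,0,0.02,0,0,0,120],[0,0,0.02,0,0,0,120],[0,0,0.02,0,0,0,120],[0,0,0.015,0,0,0,120],[0,0,0,0,0,0,120],[0,0,0,0,0,0,255],[0,0,0,0,0,0,255],[0,0,0,0,0,0,255],[0,0,0,0,0,0,255]]]' 80
python3 - <<'E'
from h import *
print(r.observe()["contact_force"])
K=onz("wrist",(0,0),0)
a=r.outline_of("side","coaster")
E
```

```text
time_s: 4.9
tool_pos: [0.5023, -0.2039, 0.1373]
tcp_rot: [0.0, 0.977, -0.212, 0.001]
contact_force: [0.0, 1.6, 5.6]
finger_gap: 0.0122
[4.44264732e-03 1.57093742e+00 5.57646665e+00]
```

```bash
python3 -m handwheel '[[[0,0,0.0005,0,0,0,255],[0,0,0.0005,0,0,0,255],[0,0,0.0005,0,0,0,255],[0,0,0.0005,0,0,0,255],[0,0,0.0005,0,0,0,255],[0,0,0.0005,0,0,0,255],[0,0,0,0,0,0,255],[0,0,0,0,0,0,255],[0,0,0,0,0,0,255],[0,0,0,0,0,0,255]]]' 80
```

```text
time_s: 6.2
tool_pos: [0.5023, -0.2039, 0.1343]
tcp_rot: [0.0, 0.977, -0.212, 0.001]
contact_force: [-0.4, 0.6, 6.4]
finger_gap: 0.0122
```

```bash
cat > ok.py <<'E'
from rig import r
import sys
sys.exit(r.observe()["contact_force"][2]>8.0)
E
python3 -m handwheel '[[[0,0,0.00025,0,0,0,255],[0,0,0.00025,0,0,0,255],[0,0,0,0,0,0,255],[0,0,0,0,0,0,255],[0,0,0,0,0,0,255],[0,0,0,0,0,0,255],[0,0,0,0,0,0,255],[0,0,0,0,0,0,255],[0,0,0,0,0,0,255],[0,0,0,0,0,0,255]]]' 80 && python3 ok.py && python3 -m handwheel '[[[0,0,0.00025,0,0,0,255],[0,0,0.00025,0,0,0,255],[0,0,0,0,0,0,255],[0,0,0,0,0,0,255],[0,0,0,0,0,0,255],[0,0,0,0,0,0,255],[0,0,0,0,0,0,255],[0,0,0,0,0,0,255],[0,0,0,0,0,0,255],[0,0,0,0,0,0,255]]]' 80 && python3 ok.py && python3 -m handwheel '[[[0,0,0.00025,0,0,0,255],[0,0,0.00025,0,0,0,255],[0,0,0,0,0,0,255],[0,0,0,0,0,0,255],[0,0,0,0,0,0,255],[0,0,0,0,0,0,255],[0,0,0,0,0,0,255],[0,0,0,0,0,0,255],[0,0,0,0,0,0,255],[0,0,0,0,0,0,255]]]' 80
```

```text
time_s: 7.45
tool_pos: [0.5023, -0.2039, 0.1338]
tcp_rot: [0.0, 0.977, -0.212, 0.001]
contact_force: [-0.4, 0.7, 6.6]
finger_gap: 0.0125False
```

```bash
cat > ok.py <<'E'
from rig import r
import sys
sys.exit(int(r.observe()["contact_force"][2]>8.0))
E
python3 -m handwheel '[[[0,0,0.00025,0,0,0,255],[0,0,0.00025,0,0,0,255],[0,0,0,0,0,0,255],[0,0,0,0,0,0,255],[0,0,0,0,0,0,255],[0,0,0,0,0,0,255],[0,0,0,0,0,0,255],[0,0,0,0,0,0,255],[0,0,0,0,0,0,255],[0,0,0,0,0,0,255]]]' 80 && python3 ok.py && python3 -m handwheel '[[[0,0,0.00025,0,0,0,255],[0,0,0.00025,0,0,0,255],[0,0,0,0,0,0,255],[0,0,0,0,0,0,255],[0,0,0,0,0,0,255],[0,0,0,0,0,0,255],[0,0,0,0,0,0,255],[0,0,0,0,0,0,255],[0,0,0,0,0,0,255],[0,0,0,0,0,0,255]]]' 80 && python3 ok.py && python3 -m handwheel '[[[0,0,0.00025,0,0,0,255],[0,0,0.00025,0,0,0,255],[0,0,0,0,0,0,255],[0,0,0,0,0,0,255],[0,0,0,0,0,0,255],[0,0,0,0,0,0,255],[0,0,0,0,0,0,255],[0,0,0,0,0,0,255],[0,0,0,0,0,0,255],[0,0,0,0,0,0,255]]]' 80 && python3 ok.py && python3 -m handwheel '[[[0,0,0.00025,0,0,0,255],[0,0,0.00025,0,0,0,255],[0,0,0,0,0,0,255],[0,0,0,0,0,0,255],[0,0,0,0,0,0,255],[0,0,0,0,0,0,255],[0,0,0,0,0,0,255],[0,0,0,0,0,0,255],[0,0,0,0,0,0,255],[0,0,0,0,0,0,255]]]' 80
```

```text
time_s: 8.7
tool_pos: [0.5023, -0.2039, 0.1333]
tcp_rot: [0.0, 0.977, -0.212, 0.001]
contact_force: [0.1, 0.6, 5.7]
finger_gap: 0.0123
time_s: 9.95
tool_pos: [0.5023, -0.2039, 0.1328]
tcp_rot: [0.0, 0.977, -0.212, 0.001]
contact_force: [0.3, 0.8, 7.2]
finger_gap: 0.0124
time_s: 11.2
tool_pos: [0.5023, -0.2039, 0.1324]
tcp_rot: [0.0, 0.977, -0.212, 0.001]
contact_force: [-0.0, 0.6, 5.9]
finger_gap: 0.0125
time_s: 12.45
tool_pos: [0.5023, -0.2039, 0.1318]
tcp_rot: [0.0, 0.977, -0.212, 0.001]
contact_force: [-1.4, 1.1, 6.9]
finger_gap: 0.0125
```

```bash

python3 -m handwheel '[[[0,0,0.0003,0,0,0,255],[0,0,0.0003,0,0,0,255],[0,0,0,0,0,0,255],[0,0,0,0,0,0,255],[0,0,0,0,0,0,255],[0,0,0,0,0,0,255],[0,0,0,0,0,0,255],[0,0,0,0,0,0,255],[0,0,0,0,0,0,255],[0,0,0,0,0,0,255]]]' 80 && python3 ok.py && python3 -m handwheel '[[[0,0,0.0003,0,0,0,255],[0,0,0.0003,0,0,0,255],[0,0,0,0,0,0,255],[0,0,0,0,0,0,255],[0,0,0,0,0,0,255],[0,0,0,0,0,0,255],[0,0,0,0,0,0,255],[0,0,0,0,0,0,255],[0,0,0,0,0,0,255],[0,0,0,0,0,0,255]]]' 80 && python3 ok.py && python3 -m handwheel '[[[0,0,0.0003,0,0,0,255],[0,0,0.0003,0,0,0,255],[0,0,0,0,0,0,255],[0,0,0,0,0,0,255],[0,0,0,0,0,0,255],[0,0,0,0,0,0,255],[0,0,0,0,0,0,255],[0,0,0,0,0,0,255],[0,0,0,0,0,0,255],[0,0,0,0,0,0,255]]]' 80 && python3 ok.py && python3 -m handwheel '[[[0,0,0.0003,0,0,0,255],[0,0,0.0003,0,0,0,255],[0,0,0,0,0,0,255],[0,0,0,0,0,0,255],[0,0,0,0,0,0,255],[0,0,0,0,0,0,255],[0,0,0,0,0,0,255],[0,0,0,0,0,0,255],[0,0,0,0,0,0,255],[0,0,0,0,0,0,255]]]' 80
```

```text
time_s: 13.7
tool_pos: [0.5023, -0.2039, 0.1313]
tcp_rot: [0.0, 0.977, -0.212, 0.001]
contact_force: [0.0, 0.5, 7.2]
finger_gap: 0.0122
time_s: 14.95
tool_pos: [0.5023, -0.2039, 0.1306]
tcp_rot: [0.0, 0.977, -0.212, 0.001]
contact_force: [-1.1, 0.9, 6.9]
finger_gap: 0.0122
time_s: 16.2
tool_pos: [0.5023, -0.2039, 0.1301]
tcp_rot: [0.0, 0.977, -0.212, 0.001]
contact_force: [0.2, 0.5, 6.9]
finger_gap: 0.012
time_s: 17.45
tool_pos: [0.5023, -0.2039, 0.1295]
tcp_rot: [0.0, 0.977, -0.212, 0.001]
contact_force: [-0.1, 0.4, 6.9]
finger_gap: 0.0122
```

```bash

python3 -m handwheel '[[[0,0,0.0003,0,0,0,255],[0,0,0.0003,0,0,0,255],[0,0,0,0,0,0,255],[0,0,0,0,0,0,255],[0,0,0,0,0,0,255],[0,0,0,0,0,0,255],[0,0,0,0,0,0,255],[0,0,0,0,0,0,255],[0,0,0,0,0,0,255],[0,0,0,0,0,0,255]]]' 80 && python3 ok.py && python3 -m handwheel '[[[0,0,0.0003,0,0,0,255],[0,0,0.0003,0,0,0,255],[0,0,0,0,0,0,255],[0,0,0,0,0,0,255],[0,0,0,0,0,0,255],[0,0,0,0,0,0,255],[0,0,0,0,0,0,255],[0,0,0,0,0,0,255],[0,0,0,0,0,0,255],[0,0,0,0,0,0,255]]]' 80 && python3 ok.py && python3 -m handwheel '[[[0,0,0.0003,0,0,0,255],[0,0,0.0003,0,0,0,255],[0,0,0,0,0,0,255],[0,0,0,0,0,0,255],[0,0,0,0,0,0,255],[0,0,0,0,0,0,255],[0,0,0,0,0,0,255],[0,0,0,0,0,0,255],[0,0,0,0,0,0,255],[0,0,0,0,0,0,255]]]' 80 && python3 ok.py && python3 -m handwheel '[[[0,0,0.0003,0,0,0,255],[0,0,0.0003,0,0,0,255],[0,0,0,0,0,0,255],[0,0,0,0,0,0,255],[0,0,0,0,0,0,255],[0,0,0,0,0,0,255],[0,0,0,0,0,0,255],[0,0,0,0,0,0,255],[0,0,0,0,0,0,255],[0,0,0,0,0,0,255]]]' 80
```

```text
time_s: 18.7
tool_pos: [0.5023, -0.2039, 0.1289]
tcp_rot: [0.0, 0.977, -0.212, 0.001]
contact_force: [-1.0, 0.9, 7.4]
finger_gap: 0.0123
time_s: 19.95
tool_pos: [0.5028, -0.2044, 0.1285]
tcp_rot: [0.001, 0.977, -0.212, 0.001]
contact_force: [0.8, 0.3, 5.8]
finger_gap: 0.0123
time_s: 21.2
tool_pos: [0.5029, -0.2044, 0.1279]
tcp_rot: [0.001, 0.977, -0.212, 0.002]
contact_force: [0.6, 0.6, 8.1]
finger_gap: 0.0129
```

```bash

python3 -m handwheel '[[[0,0,0.0003,0,0,0,255],[0,0,0,0,0,0,255],[0,0,0,0,0,0,255],[0,0,0,0,0,0,255],[0,0,0,0,0,0,255],[0,0,0,0,0,0,255],[0,0,0,0,0,0,255],[0,0,0,0,0,0,255],[0,0,0,0,0,0,255],[0,0,0,0,0,0,255]]]' 80
```

```text
time_s: 22.45
tool_pos: [0.503, -0.2044, 0.1278]
tcp_rot: [0.001, 0.977, -0.212, 0.002]
contact_force: [-0.6, -0.5, 7.4]
finger_gap: 0.0122
```

```bash

python3 -m handwheel '[[[0,0,0.0004,0,0,0,255],[0,0,0,0,0,0,255],[0,0,0,0,0,0,255],[0,0,0,0,0,0,255],[0,0,0,0,0,0,255],[0,0,0,0,0,0,255],[0,0,0,0,0,0,255],[0,0,0,0,0,0,255],[0,0,0,0,0,0,255],[0,0,0,0,0,0,255]]]' 80
```

```text
time_s: 23.7
tool_pos: [0.5032, -0.2046, 0.1276]
tcp_rot: [0.001, 0.977, -0.212, 0.002]
contact_force: [0.1, -0.0, 11.0]
finger_gap: 0.0126
```

The force has jumped to about 11 N (plus about 1 N of cap weight): this is the cushion. I'll start the twist.

```bash

python3 -m handwheel '[[[0,0,0,0,0,-0.03,255],[0,0,0,0,0,-0.03,255],[0,0,0,0,0,-0.03,255],[0,0,0,0,0,-0.03,255],[0,0,0,0,0,-0.03,255],[0,0,0,0,0,-0.03,255],[0,0,0,0,0,-0.03,255],[0,0,0,0,0,-0.03,255],[0,0,0,0,0,0,255],[0,0,0,0,0,0,255]]]' 80; python3 -c "
from rig import r
o=r.observe();print(o['contact_force'],o['ft_torque'])"
```

```text
time_s: 24.95
tool_pos: [0.5033, -0.2046, 0.1276]
tcp_rot: [0.001, 0.996, -0.093, 0.002]
contact_force: [-0.5, -0.0, 10.2]
finger_gap: 0.0122
[-0.51615916 -0.0266866  10.18909154] [0.00365049 0.06973395 0.04088162]
```

```bash

python3 -m handwheel '[[[0,0,0,0,0,-0.09,255],[0,0,0,0,0,-0.09,255],[0,0,0,0,0,-0.09,255],[0,0,0,0,0,-0.09,255],[0,0,0,0,0,-0.09,255],[0,0,0,0,0,-0.09,255],[0,0,0,0,0,-0.09,255],[0,0,0,0,0,-0.09,255],[0,0,0,0,0,-0.09,255],[0,0,0,0,0,0,255]]]' 80; python3 - <<'E'
from h import *
o=r.observe();print(o['contact_force'],o['ft_torque'],o["joint_pos"])
save("wrist","w2.png")
E
```

```text
time_s: 26.2
tool_pos: [0.5028, -0.2043, 0.1276]
tcp_rot: [0.001, 0.952, 0.307, 0.001]
contact_force: [-0.9, 1.4, 10.7]
finger_gap: 0.0122
[-0.87820196  1.36699707 10.69781645] [0.17392194 0.17935604 0.12435769] [-5.13161945e-01  3.94386076e-01  1.75295395e+00  1.27972183e-05
  9.91093338e-01  4.33727249e-01]
```

View pics/w2.png

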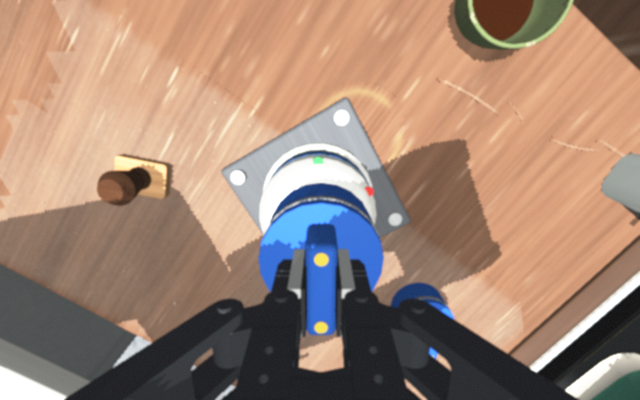

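The wrist view shows the bar (dots at (260,321) and (327,321)) in line with the green dot at (160,318), and the red dot off to the side at (190,369). The cap is free, so I'll ease off and lift.

```bash

python3 -m handwheel '[[[0,0,-0.001,0,0,0,255],[0,0,-0.002,0,0,0,255],[0,0,-0.003,0,0,0,255],[0,0,-0.003,0,0,0,255],[0,0,-0.003,0,0,0,255],[0,0,-0.003,0,0,0,255],[0,0,-0.003,0,0,0,255],[0,0,-0.003,0,0,0,255],[0,0,0,0,0,0,255],[0,0,0,0,0,0,255]]]' 80; python3 -m handwheel '[[[0,0,-0.007,0,0,0,255],[0,0,-0.007,0,0,0,255],[0,0,-0.007,0,0,0,255],[0,0,-0.007,0,0,0,255],[0,0,-0.007,0,0,0,255],[0,0,-0.007,0,0,0,255],[0,0,-0.007,0,0,0,255],[0,0,-0.007,0,0,0,255],[0,0,0,0,0,0,255],[0,0,0,0,0,0,255]]]' 80
python3 - <<'E'
from h import *
o=r.observe();print(o["contact_force"],o["tcp_rot"])
r.read_camera("side")
for c in("scene","side"):
    if c=="scene": save("scene","s2.png",(130,330,220,440),3)
    for d in r.outline_of(c,"coaster")[:2]:
        m=d["pixels"]; e=cv2.fitEllipse(np.argwhere(m)[cv2.convexHull(np.argwhere(m).astype(np.int32),returnPoints=False).ravel()].astype(np.float32)); print(c,d["conf"],m.sum(),d["pixel"],e[0],np.round(onz(c,e[0],.006),4),np.round(onz(c,np.argwhere(m).mean(0),.006),4))
E
```

```text
time_s: 27.5
tool_pos: [0.5013, -0.2035, 0.1466]
tcp_rot: [-0.0, 0.952, 0.306, -0.0]
contact_force: [0.7, -0.4, -1.5]
finger_gap: 0.0126
time_s: 28.75
tool_pos: [0.5014, -0.2036, 0.2027]
tcp_rot: [-0.0, 0.952, 0.306, -0.0]
contact_force: [1.0, -0.1, -1.0]
finger_gap: 0.0122
[ 1.0219865  -0.14481857 -1.04509708] [-1.39778499e-04  9.51905162e-01  3.06392749e-01 -1.61035643e-04]
scene 0.85 751 [229.9, 272.5] (226.96185302734375, 277.11077880859375) [0.468  0.1659 0.006 ] [0.468  0.1665 0.006 ]
side 0.63 696 [196.7, 296.3] (195.13421630859375, 294.5851135253906) [0.4738 0.1768 0.006 ] [0.4743 0.1772 0.006 ]
```

View pics/s2.png

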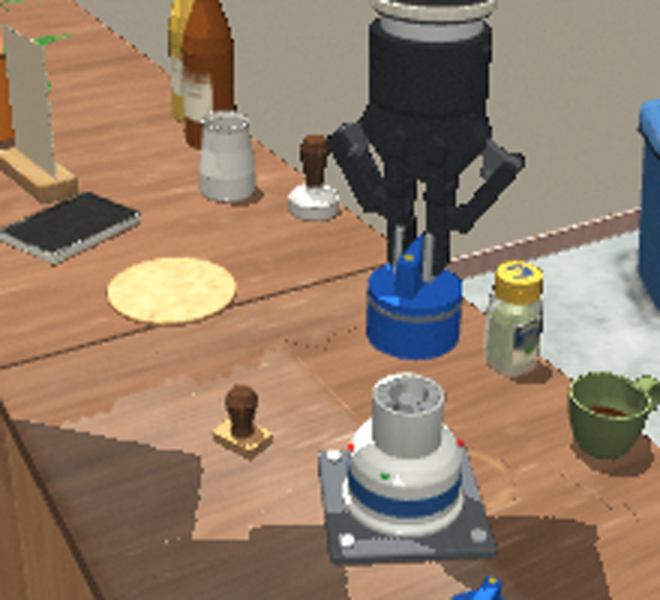

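The cap is off and held, level, at about (335,415) in the crop; the open neck is below it and the bystanders are undisturbed. I'll carry it over to the coaster, estimated at (0.471, 0.171).

```bash

python3 -m handwheel '[[[0.0243,-0.0403,0,0,0,0,255],[0.0243,-0.0403,0,0,0,0,255],[0.0243,-0.0403,0,0,0,0,255],[0.0243,-0.0403,0,0,0,0,255],[0.0243,-0.0403,0,0,0,0,255],[0.0243,-0.0403,0,0,0,0,255],[0.0243,-0.0403,0,0,0,0,255],[0.0243,-0.0403,0,0,0,0,255],[0,0,0,0,0,0,255],[0,0,0,0,0,0,255]]]' 80
python3 - <<'E'
from h import *
o=r.observe();print(o["contact_force"],o["tcp_rot"])
save("wrist","w3.png")
for d in r.outline_of("wrist","coaster")[:2]:
    m=d["pixels"].astype(np.uint8); c=max(cv2.findContours(m,0,1)[0],key=len)[:,0].astype(float)
    P=np.array([onz("wrist",(v,u),.006)[:2] for u,v in c])
    # circle fit, fixed radius, robust
    from scipy.optimize import least_squares
    s=least_squares(lambda q:np.hypot(*(P-q).T)-.065,P.mean(0),loss="soft_l1",f_scale=.002); print(d["conf"],m.sum(),s.x)
for u in range(8): 
    a=u*np.pi/4;print(np.round(proj("wrist",(.471+.065*np.cos(a),.171+.065*np.sin(a),.006))),end=" ")
E
```

```text
time_s: 30.2
tool_pos: [0.4713, 0.1713, 0.2027]
tcp_rot: [0.0, 0.952, 0.307, -0.0]
contact_force: [-0.0, -0.1, -1.2]
finger_gap: 0.0121
[-0.03693478 -0.1013924  -1.15514104] [ 2.55808116e-04  9.51766840e-01  3.06821976e-01 -3.03827036e-04]
0.78 8489 [0.47494186 0.17865297]
0.18 869 [ 0.37579495 -0.07300114]
[125. 357.] [114. 309.] [140. 269.] [185. 261.] [221. 286.] [231. 329.] [209. 367.] [166. 380.]
```

View pics/w3.png

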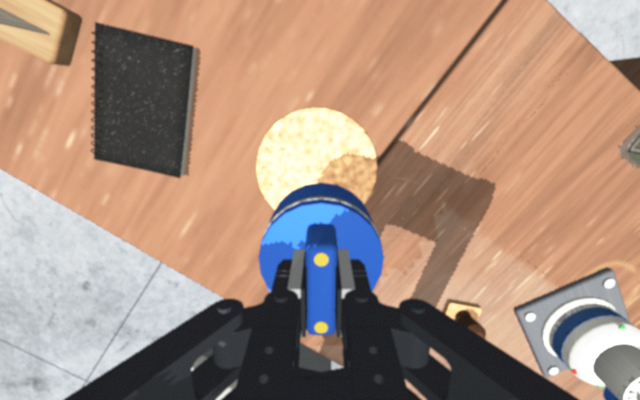

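The coaster centre from the wrist camera is (0.475, 0.178), which agrees with the side camera. I'll correct by (+6, −3) mm in tool axes and descend.

```bash

python3 -m handwheel '[[[0.006,-0.003,0.02,0,0,0,255],[0,0,0.022,0,0,0,255],[0,0,0.022,0,0,0,255],[0,0,0.022,0,0,0,255],[0,0,0.022,0,0,0,255],[0,0,0.02,0,0,0,255],[0,0,0.012,0,0,0,255],[0,0,0.006,0,0,0,255],[0,0,0,0,0,0,255],[0,0,0,0,0,0,255]]]' 80
python3 - <<'E'
from h import *
o=r.observe();print(o["contact_force"],o["tcp_rot"])
save("side","s3.png",(140,240,240,360),5)
E
```

```text
time_s: 31.55
tool_pos: [0.4751, 0.1776, 0.0574]
tcp_rot: [0.0, 0.952, 0.306, 0.001]
contact_force: [-0.4, 0.4, -0.7]
finger_gap: 0.0125
[-0.42860358  0.41687173 -0.74635587] [3.22224836e-05 9.51923353e-01 3.06335842e-01 5.29932655e-04]
```

View pics/s3.png

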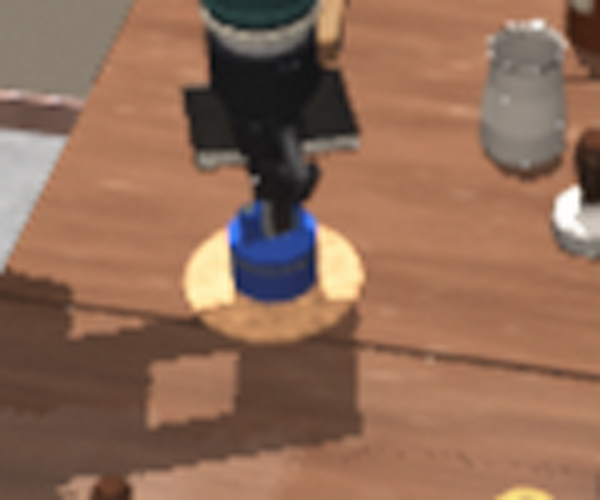

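The cap hovers centred over the coaster, a few mm above it. I'll lower it slowly until it touches.

```bash

sed -i 's/.*exit.*/sys.exit(int(r.observe()["contact_force"][2]>2.0))/' ok.py
python3 -m handwheel '[[[0,0,0.001,0,0,0,255],[0,0,0.001,0,0,0,255],[0,0,0.0005,0,0,0,255],[0,0,0,0,0,0,255],[0,0,0,0,0,0,255],[0,0,0,0,0,0,255],[0,0,0,0,0,0,255],[0,0,0,0,0,0,255],[0,0,0,0,0,0,255],[0,0,0,0,0,0,255]]]' 80 && python3 ok.py && python3 -m handwheel '[[[0,0,0.0006,0,0,0,255],[0,0,0,0,0,0,255],[0,0,0,0,0,0,255],[0,0,0,0,0,0,255],[0,0,0,0,0,0,255],[0,0,0,0,0,0,255],[0,0,0,0,0,0,255],[0,0,0,0,0,0,255],[0,0,0,0,0,0,255],[0,0,0,0,0,0,255]]]' 80 && python3 ok.py && python3 -m handwheel '[[[0,0,0.0006,0,0,0,255],[0,0,0,0,0,0,255],[0,0,0,0,0,0,255],[0,0,0,0,0,0,255],[0,0,0,0,0,0,255],[0,0,0,0,0,0,255],[0,0,0,0,0,0,255],[0,0,0,0,0,0,255],[0,0,0,0,0,0,255],[0,0,0,0,0,0,255]]]' 80 && python3 ok.py && python3 -m handwheel '[[[0,0,0.0006,0,0,0,255],[0,0,0,0,0,0,255],[0,0,0,0,0,0,255],[0,0,0,0,0,0,255],[0,0,0,0,0,0,255],[0,0,0,0,0,0,255],[0,0,0,0,0,0,255],[0,0,0,0,0,0,255],[0,0,0,0,0,0,255],[0,0,0,0,0,0,255]]]' 80 && python3 ok.py && python3 -m handwheel '[[[0,0,0.0006,0,0,0,255],[0,0,0,0,0,0,255],[0,0,0,0,0,0,255],[0,0,0,0,0,0,255],[0,0,0,0,0,0,255],[0,0,0,0,0,0,255],[0,0,0,0,0,0,255],[0,0,0,0,0,0,255],[0,0,0,0,0,0,255],[0,0,0,0,0,0,255]]]' 80
```

```text
time_s: 32.85
tool_pos: [0.4745, 0.1776, 0.0544]
tcp_rot: [-0.0, 0.952, 0.306, -0.0]
contact_force: [0.7, 0.8, -1.8]
finger_gap: 0.0121
time_s: 34.1
tool_pos: [0.4746, 0.1776, 0.0538]
tcp_rot: [-0.0, 0.952, 0.306, -0.0]
contact_force: [0.2, -0.4, -1.3]
finger_gap: 0.0127
time_s: 35.35
tool_pos: [0.4746, 0.1776, 0.0533]
tcp_rot: [-0.0, 0.952, 0.306, 0.0]
contact_force: [-2.2, -0.8, 4.8]
finger_gap: 0.0124
```

Contact came at the predicted height. I'll release and rise.

```bash

python3 -m handwheel '[[[0,0,0,0,0,0,190],[0,0,0,0,0,0,160],[0,0,0,0,0,0,120],[0,0,0,0,0,0,120],[0,0,0,0,0,0,120],[0,0,-0.01,0,0,0,120],[0,0,-0.02,0,0,0,120],[0,0,-0.04,0,0,0,120],[0,0,-0.05,0,0,0,120],[0,0,-0.04,0,0,0,120]]]' 40
python3 -m handwheel '[[[0,0,0,0,0,0,120],[0,0,0,0,0,0,120],[0,0,0,0,0,0,120],[0,0,0,0,0,0,120],[0,0,0,0,0,0,120],[0,0,0,0,0,0,120],[0,0,0,0,0,0,120],[0,0,0,0,0,0,120],[0,0,0,0,0,0,120],[0,0,0,0,0,0,120]]]'
python3 - <<'E'
from h import *
o=r.observe();print(o["contact_force"],o["tool_pos"])
a=r.read_camera("wrist");b=r.read_camera("scene")
cv2.imwrite("pics/f.png",cv2.resize(np.hstack([a[60:360,170:470],b[130:330,240:440].repeat(3,0).repeat(3,1)[::2,::2]])[:,:,::-1],None,fx=1.3,fy=1.3))
E
```

```text
time_s: 36.6
tool_pos: [0.4748, 0.1777, 0.2159]
tcp_rot: [0.0, 0.952, 0.306, 0.001]
contact_force: [0.4, -0.4, -0.4]
finger_gap: 0.0454
time_s: 37.85
tool_pos: [0.4746, 0.1776, 0.2132]
tcp_rot: [-0.0, 0.952, 0.306, -0.0]
contact_force: [0.3, 0.3, -0.1]
finger_gap: 0.0447
[ 0.31763489  0.32965995 -0.10971012] [0.47455742 0.17758428 0.21322628]
```

View pics/f.png

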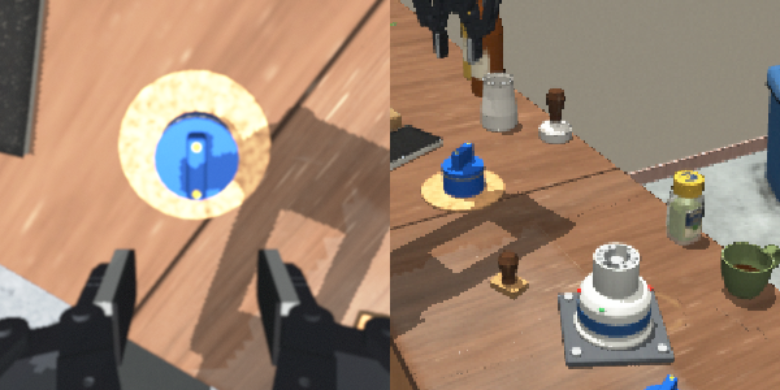

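The cap stands upright and wholly on the coaster, with cork visible all round it. The gripper is clear and the bystanders are in place.

```bash
python3 -c "
from rig import r
print(r.hand_in())"
```

```text
the job is handed in; nothing more can be done
None
```

The cap is off the canister and standing upright, skirt down, on the cork coaster. I handed the job in at about 38 s of the 72 s allowed.

- **Pressing:** I pushed the cap down in small steps until the cushion was felt about 10 mm down. The wrist read at most 11.0 N at the end of a step, so roughly 12 N between cap and canister with the cap's weight added.
- **Twist and lift:** I turned it 60° anticlockwise with little resistance; the wrist picture showed the bar in line with a green dot. It then lifted straight off.
- **Placing:** I lowered it slowly onto the coaster, about 5 N at contact, and released it.

**Last checks:**
- The final pictures show the cap standing on the coaster with cork visible all round it.
- The open hand was about 16 cm above where it let go and reading no force.
- The stamp, jar, cup, pitcher and tamper looked undisturbed. The pad was only partly in view and the small look-alike cap only just. I did not re-measure any of them.

**Disagreements:**
- The scene camera put the coaster about 1 cm off the side and wrist cameras; I used the latter two, and the final pictures bear them out.
- The grip opening read about 12 mm on the 14 mm bar, but the grip held throughout.
- Just before the cushion the tool drifted sideways by about 1 mm.
- The forces come from noisy readings (about ±1 N) at the end of each step, so brief peaks in between were not seen.

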